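# Put the red scraper home in the slotted block

### The arm

A 6-joint arm with a two-finger parallel gripper is mounted at the origin on the work surface. World frame = base frame: x ahead of the robot, y to its left, z up, the work surface at z = 0. Lengths are in m, angles in rad, forces in N, time in s.
With the tool pointing down it reaches from about 0.375 to 0.9 m from the base axis. Payload 3.1 kg.
Tool frame: the origin (TCP) lies between the finger pads; the fingertips stand 22 mm ahead of it and the grasp point (between the pads) lies 3 mm ahead of it; z points along the fingers, y is the line along which they close (so a half turn about z gives the same grasp; the last joint's range is limited). The gripper opens to 87 mm and grips with 3 to 60 N. Pads are 19 mm wide; open, the fingers measure 117 mm over their backs; the gripper's body (75 mm by 190 mm) begins 51 mm behind the grasp point.
Start: joints at [-1.361, 0.527, 1.433, -0, 1.181, -0.178], TCP at [0.236, -0.579, 0.245] pointing down, gripper open.
Joint ranges: [-3.08, 3.08], [-0.75, 2.2], [0.22, 2.44], [-1.43, 4.57], [0, 2.65], [-2.85, 2.85]. Speed limits (rad/s): [2.79, 2.79, 3.14, 3.14, 3.14, 3.14].

### API

Orientations are given as a unit quaternion [x, y, z, w].
In Python, from rig import robot gives the robot as it stands.
- The arm moves only by the tool move_arm, never from a script. Its argument "series" is text: rows parted by semicolons, each of 6 numbers parted by spaces: the shift along the tool's x, y, z in mm, then the turn, a rotation vector about the tool's x, y, z in degrees. In form: dx dy dz ax ay az; .... A call has 1 to 8 rows; each row is the pose to reach, as a shift and turn from the pose commanded when the call began, along the tool's axes at that moment; what a row does not reach only later rows make up. A row lasts 1/12 s, in which the tool goes at most 41.7 mm and 7.16 degrees, less where a joint would pass 70% of its speed; a pose out of reach is approached as far as the arm can. A call with a gripper value outside its range is refused whole. "jaw" is the opening, from 0 (shut) to 1 (fully open), set as the call begins (left out, the last holds). The fingers move at their own pace and stop on an object; "newtons" is the grip in N (left out, the last holds). Time passes only in rows, so rows that repeat a pose let the fingers close. It gives the time, the measured TCP pose, the force, the opening and the grip force at its end, in the units of the state.
- robot.get_obs(): the state, without advancing time (a new reading comes with each control period).
- robot.camera(name): name is "scene" or "top" or "wrist"; returns a dict with "img" (420x560x3 uint8, red, green, blue), "mtx" (3x3 intrinsics, pixels), "distortion" ([k1, k2, p1, p2, k3] as OpenCV has them; the pictures are not rectified), "world_to_cam" (4x4, takes a point from world to camera coordinates). Camera axes: x right, y down, z forward; pixel columns grow to the right and rows downward; lengths in m; the calibration is good to about 2 mm. A picture is of the moment at which its call begins. There is no depth.
- robot.hand_in(): hands the job in; it is judged then, once.
Trained networks look in a picture, given as the dict that the camera call returned (one of the last four; its "shot" number tells which), for a name from the list of things; names that differ only in an ending like _2 or _b are one class to them, and where a whole thing is asked for, a point or a joint stands for the part that bears it (a point fixed in the world has none). Each returns a list of dicts, best first, with "p" (0 to 1); they miss things now and then, are a little off and sometimes report something else, mostly with a low value. They report only what shows in the picture. A call takes as long as a camera call. They do not tell look-alikes from the thing itself.
- robot.search_frame(picture, thing): "xyz" ([x, y, z] in m, in world coordinates, good to about 4 mm: the middle of the surface that is visible of it).
- robot.tip_of(picture, thing): "xyz" ([x, y, z] in m, in world coordinates, good to about 4 mm: a listed point, or the origin of a listed thing).
The state is a dict: "time": time; "q": joint angles; "joint_velocities": joint speeds; "joint_torque": joint torques, N m; "position": TCP position; "tool_rot": TCP orientation; "ft_force": force on the tool from outside, world axes, zero at the start; "moment": the same for the moment, N m; "grip_width": finger opening in m; "grip_force": force on a finger pad.
Only numpy, scipy, OpenCV 4.12 (cv2) and the standard library are available. Lean on these libraries where they do the work, as an engineer would, in place of code of your own. Each camera call takes 0.05 s, during which the arm holds its last target. There are 200 camera calls.

### The job

Take the red-handled scraper off its steel stand and lower its blade into the slot of the pale wooden block, fully home so that its brass plate lies flat on the block's top, then let go; do not drop it in. Leave the blue-handled scraper on its stand.

Things in the scene. Friction and masses are not known exactly. Their poses are not given: they have to be found in the camera images.
- red_scraper_grip (a point): Centre of the loose scraper's red grip, 80 long (x) x 24 thick (y) x 48 high, z up; 0.14-0.28 kg. Below it a brass plate 90 x 46 x 5 (top 24, underside 29 under this point), then a steel blade 72 (x) x 4 (y) x 55 high, lower edge 84 under this point. Starts upright, plate on the rails of a fixed steel stand (tops 65 above desk), blade hanging between: lift 65 or more to clear. All in mm.
- slot (a point): Centre of the slot's mouth, level with the top of the fixed pale wooden block (140 x 84 x 70 mm high). x along the slot, y across, z up. Mouth 106 long x 26 wide, tapering in 8 mm to 96 x 16; 62 deep. Fully home, the brass plate lies on the block and the red grip's centre is 29 mm above this point; either way round will do.
- blue_scraper_grip (a point): Centre of the grip of the other scraper: same shape and size and axes but a blue grip, loose on its own identical stand (130 x 80 mm on plan). It stays there.
There are look-alikes about, which are no part of the job. Leave any purple look-alike of the part that bears slot alone. There is more than one size of the part that bears red_scraper_grip; the job needs the smaller.

How it is judged:
By the outcome, as a careful person would: the job done as asked, in the order asked, and still so for the second after the job is handed in, with the robot touching nothing.
It also fails if it takes over 38 s, if anything falls off the work surface, if the arm or the gripper's body presses on something with over 40 N, if the wrist force passes 120 N, or if a joint passes its speed limit or range.

## Working session

There is one attempt and no reset: what is moved stays moved. The work goes in short steps, Python scripts to look and compute and a tool call to move; the robot and the scene stay as the last step left them, time stands still between calls to the robot, and variables do not carry over. Pictures are saved under pics/ and viewed, at most 10 in all, crops included, and the job is handed in when it is done.

Besides the shell and the picture viewer there is one more tool, called as a command line: name --argument value ..., lists and objects as JSON in quotes. move_arm: Moves the arm, as the interface text tells. Its arguments: {"type":"object","properties":{"series":{"type":"string"},"jaw":{"type":"number"},"newtons":{"type":"number"}},"required":["series"]}

```bash
mkdir -p pics; python3 - <<'E'
from rig import robot
import cv2, numpy as np
o=robot.get_obs(); print(o['time'],o['position'],o['tool_rot'])
ims=[]
for n in ['scene','top']:
    c=robot.camera(n); cv2.imwrite(f'pics/{n}1.png',c['img'][:,:,::-1])
    for t in ['red_scraper_grip','slot','blue_scraper_grip']:
        for r in robot.tip_of(c,t)[:5]:
            x=np.array(r['xyz']); uv,_=cv2.projectPoints(x.reshape(1,3),cv2.Rodrigues(c['world_to_cam'][:3,:3])[0],c['world_to_cam'][:3,3],c['mtx'],np.array(c['distortion']))
            print(n,t,round(r['p'],2),x.round(4),uv.ravel().round())
E
```

```text
0.0 [ 0.23621521 -0.57788726  0.24357965] [ 9.81259355e-01  1.92688584e-01 -2.44507483e-05 -1.08935372e-03]
scene red_scraper_grip 0.8 [0.5261 0.2768 0.0937] [391. 185.]
scene red_scraper_grip 0.57 [0.3333 0.3472 0.1224] [370. 112.]
scene slot 0.73 [0.5238 0.2797 0.094 ] [391. 184.]
scene slot 0.72 [ 0.5193 -0.0164  0.0733] [275. 241.]
scene blue_scraper_grip 0.58 [ 0.4955 -0.2591  0.09  ] [160. 278.]
top red_scraper_grip 0.96 [0.3325 0.3499 0.1226] [149. 260.]
top red_scraper_grip 0.69 [0.525  0.2782 0.095 ] [184. 183.]
top slot 0.76 [ 0.5228 -0.016   0.0712] [303. 187.]
top slot 0.6 [0.3272 0.1055 0.0678] [254. 265.]
top blue_scraper_grip 0.59 [ 0.5014 -0.2575  0.094 ] [402. 194.]
```

View pics/scene1.png

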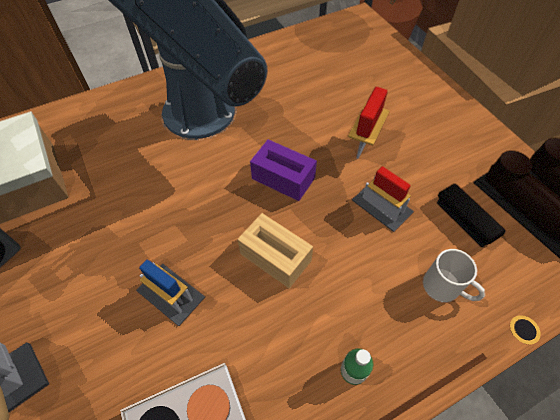

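View pics/top1.png

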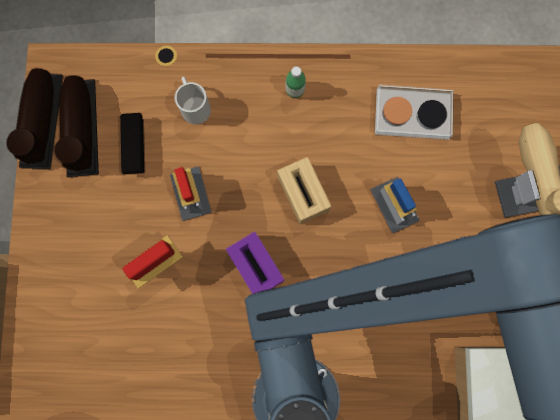

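The scene shows two red scrapers: one at scene (391,185) / top (184,183) sits on a grey steel stand. The other, at scene (370,112) / top (149,260), is larger and has no such stand, with its grip at z≈0.122. The first fits: grip at z 0.094 = 65+29 mm, the smaller size, on a steel stand. The pale block is at top (303,187), the purple look-alike at (254,265), and blue at (402,194).

```bash
cat > h.py <<'E'
from rig import robot
import cv2, numpy as np
from scipy.spatial.transform import Rotation as R
def rays(c,uv,z):
    p=cv2.undistortPoints(np.array(uv,float).reshape(-1,1,2),c['mtx'],np.array(c['distortion'])).reshape(-1,2)
    T=np.linalg.inv(c['world_to_cam']); d=np.c_[p,np.ones(len(p))]@T[:3,:3].T
    z=np.broadcast_to(z,len(p)); return T[:3,3]+d*((z-T[2,3])/d[:,2])[:,None]
def proj(c,X):
    return cv2.projectPoints(np.array(X,float).reshape(-1,1,3),cv2.Rodrigues(c['world_to_cam'][:3,:3])[0],c['world_to_cam'][:3,3],c['mtx'],np.array(c['distortion']))[0].reshape(-1,2)
def blob(c,mask,near):
    n,l,s,cc=cv2.connectedComponentsWithStats(mask.astype(np.uint8))
    ok=[i for i in range(1,n) if s[i,4]>40]
    i=min(ok,key=lambda i:np.hypot(*(cc[i]-near))); return l==i
def rect(c,m,z):
    "min area rectangle (mm) of the mask taken to plane z, long axis angle in deg"
    v,u=np.nonzero(m); P=rays(c,np.c_[u,v],z)[:,:2]*1000
    (cx,cy),(w,h),a=cv2.minAreaRect(P.astype(np.float32))
    if w<h: a+=90; w,h=h,w
    return round(cx,1),round(cy,1),round(w,1),round(h,1),round((a+90)%180-90,1)
def go(x,y,z,yaw):
    "shift (mm) and turn (deg) in tool axes; yaw = world direction of tool y, nearest half turn"
    o=robot.get_obs(); r=R.from_quat(o['tool_rot']); M=r.as_matrix()
    d=M.T@(np.array([x,y,z])-o['position'])*1000
    best=None
    for k in (0,180):
        t=np.radians(yaw+k); Y=np.array([np.cos(t),np.sin(t),0]); Z=np.array([0,0,-1.]); 
        rv=(r.inv()*R.from_matrix(np.c_[np.cross(Y,Z),Y,Z])).as_rotvec(degrees=True)
        print('shift',d.round(1),'turn',rv.round(2))
    print('t',o['time'],'q',np.round(o['q'],2))
E
python3 - <<'E'
from h import *
c=robot.camera('top'); im=c['img'].astype(int); r,g,b=im[...,0],im[...,1],im[...,2]
red=(r>110)&(g<45)&(b<45)
for n in [(184,183),(149,260)]: print('red',rect(c,blob(c,red,n),0.11))
hsv=cv2.cvtColor(c['img'],cv2.COLOR_RGB2HSV)
print(im[180,290],im[205,318],im[187,303],im[183,184], im[150,250])
pale=(r>185)&(g>150)
print('pale',rect(c,blob(c,pale,(303,187)),0.07))
dark=(r<80)&(g<70); print('slot',rect(c,blob(c,dark,(303,187)),0.07))
cr=np.hstack([cv2.resize(c['img'][130:290,110:230],None,fx=3.3,fy=3.3),cv2.resize(c['img'][130:290,240:360],None,fx=3.3,fy=3.3)])
cv2.imwrite('pics/crop.png',cr[:,:,::-1])
go(.525,.278,.30,0)
E
```

```text
red (521.8, 278.6, 76.6, 21.1, 18.4)
red (335.4, 360.7, 116.7, 32.0, -53.8)
[209 182 132] [210 185 134] [50 42 30] [183  46  40] [171 121  77]
pale (520.6, -17.0, 139.7, 83.6, 24.8)
slot (514.1, -17.2, 84.5, 12.0, 25.1)
shift [ 591.1 -683.8  -55.4] turn [-1.000e-02 -1.000e-02 -6.778e+01]
shift [ 591.1 -683.8  -55.4] turn [-1.0000e-02  1.0000e-02  1.1222e+02]
t 0.45 q [-1.36  0.53  1.43  0.    1.18 -0.18]
```

View pics/crop.png

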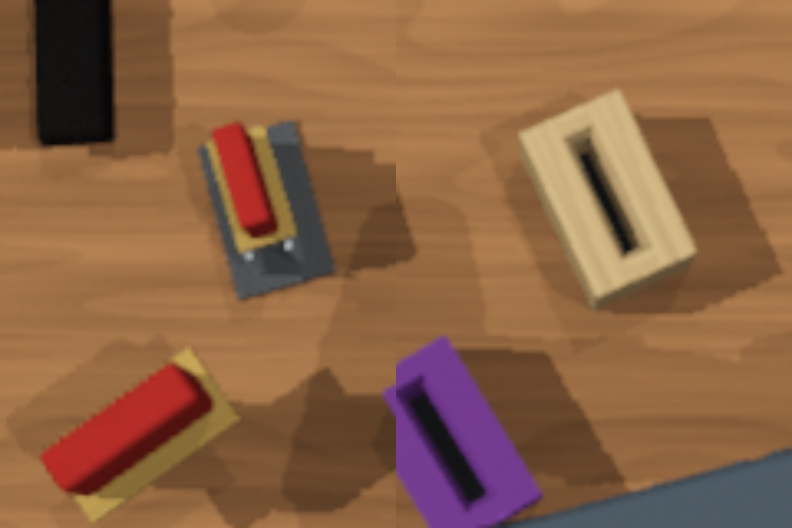

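The crop confirms it: the small red grip, about 77 x 21 mm, is on the grey steel stand at full-frame (184,183). The larger one is 117 x 32 mm and lies on no stand. The pale block's slot is open at (303,187). The grip axis is at 18.4° and the slot axis at 24.8°.

```bash
python3 - <<'E'
from h import *
go(.525,.278,.30,108.4)
E
```

```text
shift [ 591.1 -683.8  -55.4] turn [ 0.0000e+00 -1.0000e-02 -1.7618e+02]
shift [ 591.1 -683.8  -55.4] turn [-0.01 -0.    3.82]
t 0.45 q [-1.36  0.53  1.43  0.    1.18 -0.18]
```

move_arm --series "0 0 -30 0 0 0; 590 -683 -55 0 0 4; 590 -683 -55 0 0 4; 590 -683 -55 0 0 4; 590 -683 -55 0 0 4; 590 -683 -55 0 0 4; 590 -683 -55 0 0 4; 590 -683 -55 0 0 4" --jaw 1

```text
time: 1.12
position: [0.3296, -0.3004, 0.2829]
tool_rot: [0.987, 0.158, 0.0, 0.0]
ft_force: [0.9, -0.4, 1.0]
grip_width: 0.087
grip_force: 0.0
```

move_arm --series "360 -475 -18 0 0 0; 360 -475 -18 0 0 0; 360 -475 -18 0 0 0; 360 -475 -18 0 0 0; 360 -475 -18 0 0 0; 360 -475 -18 0 0 0; 360 -475 -18 0 0 0; 360 -475 -18 0 0 0"

```text
time: 1.78
position: [0.4378, 0.015, 0.2932]
tool_rot: [0.987, 0.158, 0.001, 0.0]
ft_force: [0.9, -0.3, 0.2]
grip_width: 0.0869
grip_force: 0.0
```

```bash
python3 - <<'E'
from h import *
go(.525,.278,.30,108.4)
E
```

```text
shift [ 165.1 -222.6   -6.8] turn [-9.0000e-02 -6.0000e-02  1.7982e+02]
shift [ 165.1 -222.6   -6.8] turn [ 0.04 -0.06 -0.18]
t 1.7833 q [-0.22  0.21  1.81 -0.    1.12  1.03]
```

move_arm --series "160 -214 -7 0 0 0; 160 -214 -7 0 0 0; 160 -214 -7 0 0 0; 160 -214 -7 0 0 0; 160 -214 -7 0 0 0; 160 -214 -7 0 0 0; 160 -214 -7 0 0 0; 160 -214 -7 0 0 0"

```text
time: 2.45
position: [0.5237, 0.2703, 0.2997]
tool_rot: [0.987, 0.161, 0.001, -0.001]
ft_force: [-0.1, 0.0, -0.3]
grip_width: 0.087
grip_force: 0.0
```

```bash
python3 - <<'E'
from h import *
go(.523,.278,.30,108.4)
for n in ['wrist','top']:
    c=robot.camera(n); im=c['img'].astype(int); r,g,b=im[...,0],im[...,1],im[...,2]
    cv2.imwrite(f'pics/{n}2.png',im[:,:,::-1])
    for t in ['red_scraper_grip','slot']:
        for q in robot.tip_of(c,t)[:3]: print(n,t,round(q['p'],2),np.round(q['xyz'],4),proj(c,[q['xyz']]).round())
    if n=='wrist':
        m=blob(c,(r>90)&(g<60)&(b<60),proj(c,[[.523,.278,.11]])[0]); print(m.sum(),[rect(c,m,z) for z in (.118,)])
        print(np.linalg.inv(c['world_to_cam'])[:3,3])
E
```

```text
shift [ 1.8 -7.5 -0.3] turn [ 2.5000e-01 -1.1000e-01 -1.7992e+02]
shift [ 1.8 -7.5 -0.3] turn [-0.07 -0.16  0.08]
t 2.45 q [0.29 0.42 1.46 0.   1.26 1.53]
wrist red_scraper_grip 0.66 [0.5231 0.2756 0.0936] [[275. 189.]]
wrist red_scraper_grip 0.57 [0.3371 0.3515 0.1219] [[150. 339.]]
2125 [(523.7, 279.1, 80.7, 22.7, 18.5)]
[0.58499685 0.291192   0.44021666]
top red_scraper_grip 0.52 [0.5218 0.2805 0.094 ] [[183. 184.]]
top slot 0.84 [0.3253 0.106  0.0691] [[253. 265.]]
top slot 0.7 [ 0.5209 -0.0167  0.0709] [[303. 187.]][ WARN:0@0.376] global loadsave.cpp:1063 imwrite_ Unsupported depth image for selected encoder is fallbacked to CV_8U.
```

View pics/wrist2.png

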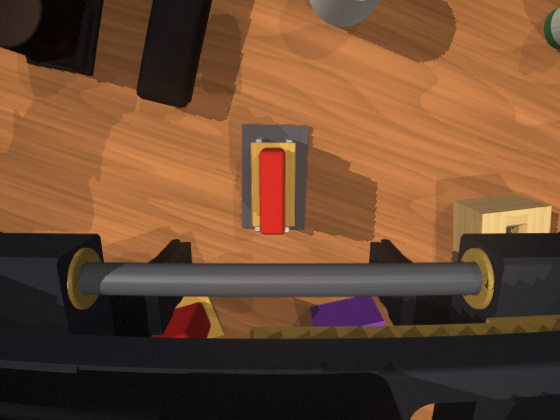

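The wrist view shows the small red grip at (272,190) on its brass plate and stand. It lies along the image column, so it is aligned with the tool. Now going down.

move_arm --series "2 -8 30 0 0 0; 2 -8 60 0 0 0; 2 -8 90 0 0 0; 2 -8 115 0 0 0; 2 -8 130 0 0 0; 2 -8 135 0 0 0; 2 -8 135 0 0 0"

```text
time: 3.33
position: [0.5213, 0.2732, 0.1636]
tool_rot: [0.988, 0.158, -0.002, 0.0]
ft_force: [0.3, -0.5, -0.0]
grip_width: 0.0871
grip_force: 0.0
```

```bash
python3 - <<'E'
from h import *
go(.5235,.2785,.097,108.5)
c=robot.camera('wrist'); im=c['img'].astype(int); r,g,b=im[...,0],im[...,1],im[...,2]
m=blob(c,(r>90)&(g<60)&(b<60),proj(c,[[.523,.278,.118]])[0]); print(m.sum(),rect(c,m,.118)); print(np.linalg.inv(c['world_to_cam'])[:3,3])
cv2.imwrite('pics/wrist3.png',c['img'][:,:,::-1])
E
```

```text
shift [ 4.  -4.4 66.6] turn [  0.28   0.   179.63]
shift [ 4.  -4.4 66.6] turn [-0.    0.18 -0.37]
t 3.3333 q [ 0.29  0.58  1.6  -0.    0.96  1.55]
4363 (536.2, 283.3, 58.1, 23.0, 18.5)
[0.58343454 0.29411852 0.3037197 ]
```

View pics/wrist3.png

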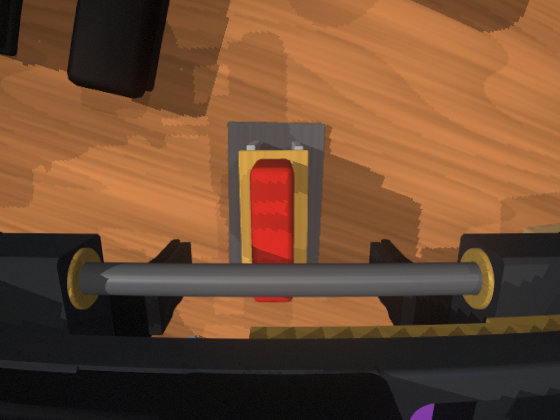

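The red grip sits centred between the fingers at (272,230), which matches the earlier fix to about 1–2 mm.

move_arm --series "5 -5 0 0 0 0; 5 -5 20 0 0 0; 5 -5 40 0 0 0; 5 -5 55 0 0 0; 5 -5 63 0 0 0; 5 -5 66 0 0 0; 5 -5 66 0 0 0"

```text
time: 3.97
position: [0.5257, 0.2811, 0.0991]
tool_rot: [0.987, 0.158, 0.0, -0.0]
ft_force: [-0.6, -0.3, 0.4]
grip_width: 0.0874
grip_force: 0.0
```

```bash
python3 - <<'E'
from h import *
go(.5245,.279,.097,108.5); print(robot.get_obs()['position'],robot.get_obs()['ft_force'])
E
```

```text
shift [-1.8  1.6  2.1] turn [-9.0000e-02  0.0000e+00  1.7972e+02]
shift [-1.8  1.6  2.1] turn [-0.   -0.06 -0.28]
t 3.9667 q [0.3  0.68 1.62 0.   0.83 1.56]
[0.52574407 0.28105494 0.0991106 ] [-0.60499046 -0.25717402  0.42996424]
```

move_arm --series "-1 1.5 1 0 0 0; -1 1.5 1 0 0 0; -1 1.5 1 0 0 0; -1 1.5 1 0 0 0; -1 1.5 1 0 0 0; -1 1.5 1 0 0 0; -1 1.5 1 0 0 0; -1 1.5 1 0 0 0" --jaw 0 --newtons 30

```text
time: 4.63
position: [0.5247, 0.279, 0.0977]
tool_rot: [0.987, 0.158, 0.0, -0.0]
ft_force: [-0.5, -0.8, 0.0]
grip_width: 0.0416
grip_force: 0.0
```

move_arm --series "0 0 0 0 0 0; 0 0 0 0 0 0; 0 0 0 0 0 0; 0 0 0 0 0 0"

```text
time: 4.97
position: [0.5247, 0.279, 0.0977]
tool_rot: [0.987, 0.158, -0.0, 0.0]
ft_force: [0.2, -0.2, 0.1]
grip_width: 0.0237
grip_force: 30.0
```

move_arm --series "0 0 -8 0 0 0; 0 0 -25 0 0 0; 0 0 -50 0 0 0; 0 0 -80 0 0 0; 0 0 -110 0 0 0; 0 0 -130 0 0 0; 0 0 -135 0 0 0; 0 0 -135 0 0 0"

```text
time: 5.63
position: [0.5254, 0.2793, 0.2345]
tool_rot: [0.987, 0.158, 0.002, -0.0]
ft_force: [-0.2, -0.0, -2.6]
grip_width: 0.0235
grip_force: 30.0
```

```bash
python3 - <<'E'
from h import *
go(.5205,-.0165,.2327,114.8); print(robot.get_obs()['ft_force'])
E
```

```text
shift [-97.1 279.4   1.5] turn [-3.3000e-01 -2.0000e-02  1.7342e+02]
shift [-97.1 279.4   1.5] turn [ 0.02 -0.22 -6.58]
t 5.6333 q [0.3  0.5  1.52 0.   1.12 1.55]
[-0.24277801 -0.00682132 -2.56419883]
```

Lifted (2.6 N of weight on the wrist). I'll carry it across, stopping a little short to recheck.

move_arm --series "-10 28 0 0 0 -1; -22 63 0 0 0 -2; -34 98 0 0 0 -3; -46 133 0 0 0 -4; -58 168 0 0 0 -5; -70 203 0 0 0 -6.5; -82 236 0 0 0 -6.5; -90 260 0 0 0 -6.5"

```text
time: 6.3
position: [0.5186, 0.0014, 0.2306]
tool_rot: [0.977, 0.213, -0.002, -0.001]
ft_force: [-0.1, -0.1, -2.9]
grip_width: 0.0236
grip_force: 30.0
```

move_arm --series "-5 14 0 0 0 0; -7 19 0 0 0 0; -7 19 0 0 0 0; -7 19 0 0 0 0"

```text
time: 6.63
position: [0.5212, -0.0156, 0.2315]
tool_rot: [0.977, 0.214, -0.001, -0.001]
ft_force: [-0.4, 0.4, -2.0]
grip_width: 0.0238
grip_force: 30.0
```

```bash
python3 - <<'E'
from h import *
go(.5205,-.0165,.2327,114.8); print(robot.get_obs()['position'])
S=[]
for n in ['wrist','scene','top']:
    c=robot.camera(n); S.append(c['img'])
    for t in ['red_scraper_grip','slot']:
        for q in robot.tip_of(c,t)[:3]: print(n,t,round(q['p'],2),np.round(q['xyz'],4),proj(c,[q['xyz']]).round())
    if n!='top':
        im=c['img'].astype(int); m=blob(c,(im[...,0]>165)&(im[...,1]>140)&(im[...,2]>90),proj(c,[[.5205,-.0165,.07]])[0]); print(m.sum(),rect(c,m,.07))
cv2.imwrite('pics/w4.png',np.vstack([S[0][:,:],])[:,:,::-1]); cv2.imwrite('pics/s4.png',cv2.resize(S[1][150:330,170:410],None,fx=3,fy=3)[:,:,::-1])
E
```

```text
shift [-1.   0.6 -1.2] turn [  0.18   0.22 179.89]
shift [-1.   0.6 -1.2] turn [-0.14  0.11 -0.11]
t 6.6333 q [-0.24  0.41  1.7   0.    1.03  0.89]
[ 0.52116205 -0.01557628  0.23152005]
wrist slot 0.7 [0.3304 0.1026 0.0705] [[ 92. 322.]]
4834 (530.3, -13.4, 118.5, 84.3, 24.9)
scene red_scraper_grip 0.98 [0.3335 0.3483 0.121 ] [[371. 112.]]
scene red_scraper_grip 0.64 [ 0.5215 -0.0161  0.2299] [[274. 200.]]
scene slot 0.86 [ 0.5207 -0.0185  0.071 ] [[274. 242.]]
1649 (520.8, -17.6, 141.7, 84.6, 24.9)
```

View pics/w4.png

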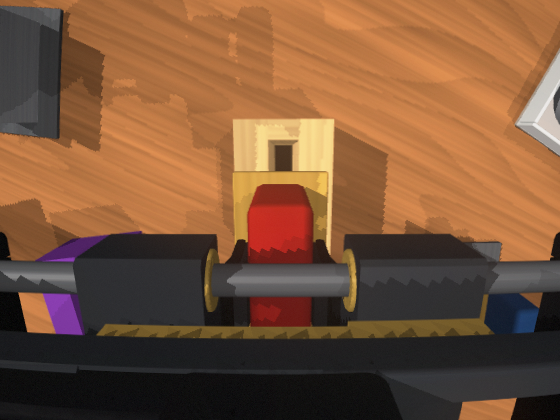

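View pics/s4.png

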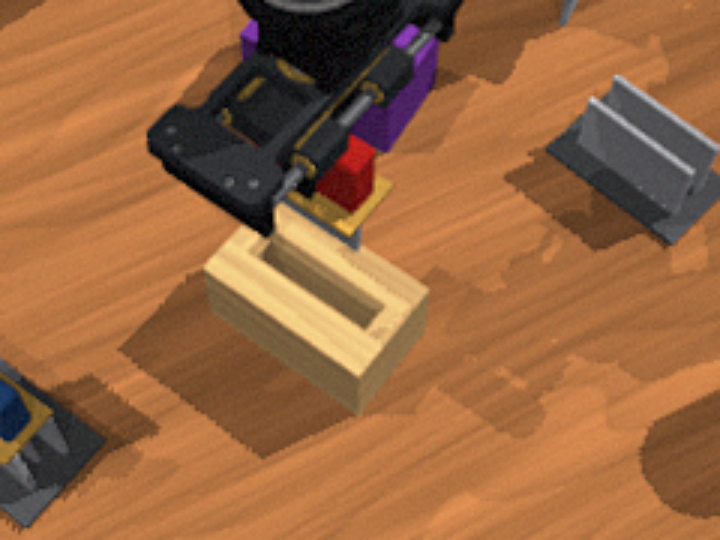

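The scraper hangs upright and parallel over the block. In the wrist view the slot end is at (284,155) and the plate is centred on column 280, so the slot is about 2 mm further along tool +y. I'll correct for that and descend to just inside the mouth.

move_arm --series "-1 2 0 0 0 0; -1 2 20 0 0 0; -1 2 40 0 0 0; -1 2 55 0 0 0; -1 2 65 0 0 0; -1 2 72 0 0 0; -1 2 78 0 0 0; -1 2 80 0 0 0"

```text
time: 7.75
position: [0.522, -0.0186, 0.1522]
tool_rot: [0.977, 0.214, -0.0, -0.0]
ft_force: [-0.1, 0.1, -1.7]
grip_width: 0.0235
grip_force: 30.0
```

move_arm --series "0 0 4 0 0 0; 0 0 8 0 0 0; 0 0 12 0 0 0; 0 0 12 0 0 0"

```text
time: 8.08
position: [0.5217, -0.0185, 0.1403]
tool_rot: [0.977, 0.214, -0.0, -0.0]
ft_force: [-0.1, -0.6, -2.7]
grip_width: 0.0238
grip_force: 30.0
```

```bash
python3 - <<'E'
from h import *
go(.5207,-.0175,.1027,114.9); o=robot.get_obs(); print(o['position'],o['ft_force'],o['moment'])
c=robot.camera('scene'); cv2.imwrite('pics/s5.png',cv2.resize(c['img'][170:310,190:370],None,fx=4,fy=4)[:,:,::-1])
E
```

```text
shift [-0.5 -1.3 37.6] turn [5.0000e-02 4.0000e-02 1.7982e+02]
shift [-0.5 -1.3 37.6] turn [-0.03  0.03 -0.18]
t 8.0833 q [-0.25  0.55  1.79 -0.    0.81  0.89]
[ 0.52172528 -0.01847076  0.14025273] [-0.06127721 -0.62705732 -2.68906075] [-0.04792502 -0.03456682  0.00796279]
```

View pics/s5.png

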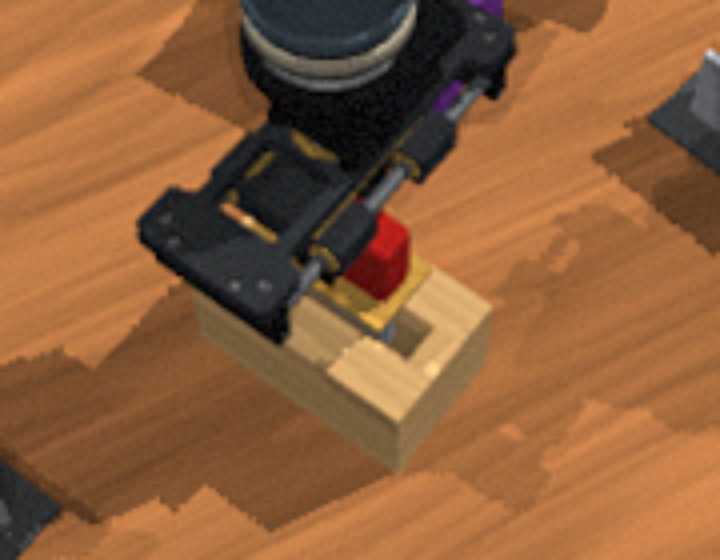

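The blade is inside the slot at crop (390,330), with no contact force. I'll carry on down and slow near the bottom.

move_arm --series "0 -1 6 0 0 0; 0 -1 13 0 0 0; 0 -1 20 0 0 0; 0 -1 26 0 0 0; 0 -1 30 0 0 0; 0 -1 33 0 0 0; 0 -1 34 0 0 0; 0 -1 34 0 0 0"

```text
time: 8.8
position: [0.5215, -0.0176, 0.1063]
tool_rot: [0.977, 0.214, -0.0, -0.0]
ft_force: [-0.7, -0.1, -2.2]
grip_width: 0.0234
grip_force: 30.0
```

move_arm --series "0 0 1 0 0 0; 0 0 2 0 0 0; 0 0 2.5 0 0 0; 0 0 2.5 0 0 0"

```text
time: 9.13
position: [0.5216, -0.0176, 0.1043]
tool_rot: [0.977, 0.214, 0.0, 0.0]
ft_force: [0.4, -0.3, -2.1]
grip_width: 0.0238
grip_force: 30.0
```

move_arm --series "0 0 0.5 0 0 0; 0 0 1 0 0 0; 0 0 1.5 0 0 0; 0 0 1.5 0 0 0"

```text
time: 9.47
position: [0.5216, -0.0176, 0.1026]
tool_rot: [0.977, 0.214, -0.0, -0.0]
ft_force: [-0.2, 0.4, -2.6]
grip_width: 0.0237
grip_force: 30.0
```

move_arm --series "0 0 0.3 0 0 0; 0 0 0.6 0 0 0; 0 0 0.8 0 0 0; 0 0 0.8 0 0 0"

```text
time: 9.8
position: [0.5216, -0.0176, 0.1026]
tool_rot: [0.977, 0.214, 0.0, 0.0]
ft_force: [-1.2, 1.1, 4.7]
grip_width: 0.0237
grip_force: 30.0
```

Contact came at the expected height (TCP 0.1026, about 7 N), so the plate is on the block. Opening, then backing straight up.

move_arm --series "0 0 -0.4 0 0 0; 0 0 -0.4 0 0 0; 0 0 -0.4 0 0 0; 0 0 -0.4 0 0 0; 0 0 -0.4 0 0 0; 0 0 -0.4 0 0 0; 0 0 -0.4 0 0 0; 0 0 -0.4 0 0 0" --jaw 0.9

```text
time: 10.47
position: [0.5216, -0.0176, 0.1022]
tool_rot: [0.977, 0.214, -0.0, -0.0]
ft_force: [-0.1, 0.1, -0.0]
grip_width: 0.0693
grip_force: 0.0
```

move_arm --series "0 0 -5 0 0 0; 0 0 -20 0 0 0; 0 0 -45 0 0 0; 0 0 -75 0 0 0; 0 0 -110 0 0 0; 0 0 -145 0 0 0; -30 0 -160 0 0 0; -60 0 -160 0 0 0"

```text
time: 11.13
position: [0.4701, -0.0436, 0.2668]
tool_rot: [0.977, 0.215, 0.005, 0.003]
ft_force: [0.2, -1.5, -0.4]
grip_width: 0.0784
grip_force: 0.0
```

```bash
python3 - <<'E'
from h import *
S=[]
for n in ['scene','wrist']:
    c=robot.camera(n); 
    for t in ['red_scraper_grip','blue_scraper_grip']:
        for q in robot.tip_of(c,t)[:3]: print(n,t,round(q['p'],2),np.round(q['xyz'],4))
    S.append(c['img'])
cv2.imwrite('pics/s6.png',np.hstack([cv2.resize(S[0][150:330,190:350],(400,450)),cv2.resize(S[1][60:360,140:407],(400,450))])[:,:,::-1])
print(robot.get_obs()['ft_force'])
E
```

```text
scene red_scraper_grip 0.79 [0.3307 0.3472 0.1225]
scene red_scraper_grip 0.72 [ 0.5211 -0.0179  0.0989]
scene blue_scraper_grip 0.59 [ 0.4995 -0.2573  0.0928]
wrist red_scraper_grip 0.75 [ 0.5227 -0.0246  0.0995]
[ 1.10429019 -0.0426233   0.23095339]
```

View pics/s6.png

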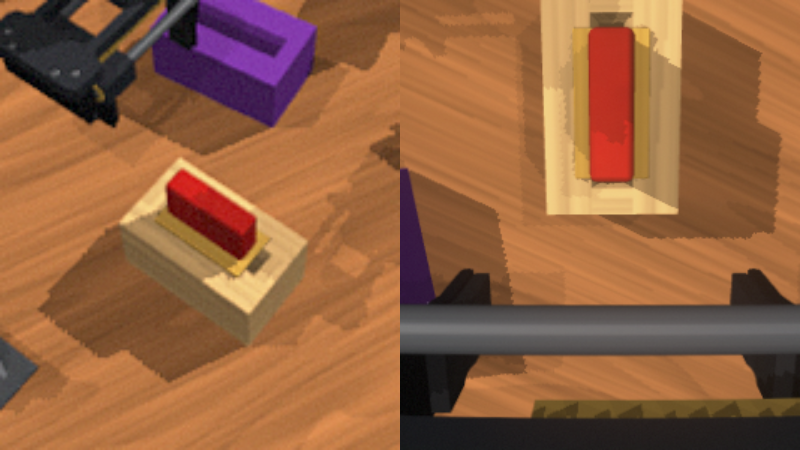

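The plate lies flat on the pale block, with the grip at (210,215) in the left half of the crop and z 0.099 as required. The gripper is well clear and blue hasn't moved.

move_arm --series "0 0 0 0 0 0; 0 0 0 0 0 0; 0 0 0 0 0 0; 0 0 0 0 0 0"

```text
time: 11.77
position: [0.4674, -0.0425, 0.2619]
tool_rot: [0.977, 0.214, -0.0, -0.0]
ft_force: [0.0, -0.3, 0.2]
grip_width: 0.0783
grip_force: 0.0
```

```bash
python3 -c "
from rig import robot
print(robot.hand_in())"
```

```text
the job is handed in; nothing more can be done
None
```

The small red scraper is fully home in the pale block's slot, plate flat on top, and released; the blue one is still on its stand, and the job was handed in at about 12 s (no verdict was returned).

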